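# Prove the bench stop button: knock it in, twist it out

## Robot

A 6-joint arm with a two-finger parallel gripper is mounted at the origin on the work surface. World frame = base frame: x ahead of the robot, y to its left, z up, the work surface at z = 0. Lengths are in m, angles in rad, forces in N, time in s.
With the tool pointing down it reaches from about 0.325 to 0.925 m from the base axis. Payload 3.1 kg.
Tool frame: the origin (TCP) lies midway between the tips of the shut fingers; the grasp point (between the pads) lies arm.grasp_offset behind it (arm.grasp_offset is the distance from the TCP to the grasp point, in m); z points along the fingers, y is the direction in which the jaws open and shut (so a half turn about z gives the same grasp; the last joint's range is limited). The gripper opens to 85 mm and grips with 20 to 120 N. Pads are 22 mm wide; open, the fingers measure 114 mm over their backs; the gripper's body (76 mm by 85 mm) begins 54 mm behind the grasp point. The pads swing forward as they close: fully open they stand 13 mm farther back than shut.
Start: joints at [-1.272, 0.217, 1.613, -0, 1.311, -0.112], TCP at [0.25, -0.573, 0.231] pointing down, gripper open.
Joint ranges: [-2.75, 2.75], [-0.78, 2.1], [0.31, 2.55], [-1.13, 4.27], [0.13, 2.63], [-2.58, 2.58]. Speed limits (rad/s): [2.79, 2.79, 3.14, 3.14, 3.14, 3.14].

## Interface

Orientations are given as a 3x3 rotation matrix whose columns are the frame's x, y, z axes.
In Python, from station import arm, eyes, workorder gives the robot as it stands. The module is installed in compiled form; this text tells all that it offers.
- The arm moves only by the tool drive_tool, never from a script. Its argument "moves" is a list of rows, each a list of 2 entries, a list of its own where there are three numbers: the shift along the tool's x, y, z in m, then the turn about the tool's z in degrees. In form: [[[dx, dy, dz], roll], ...]. A call has 1 to 8 rows; each row is the pose to reach, as a shift and turn from the pose commanded when the call began, along the tool's axes at that moment; what a row does not reach only later rows make up. A row lasts 1/10 s, in which the tool goes at most 50 mm and 8.59 degrees, less where a joint would pass 70% of its speed; a pose out of reach is approached as far as the arm can. A call with a gripper value outside its range is refused whole. "jaw" is the opening, from -1 (shut) to 1 (fully open), so that 0 is half open, set as the call begins (left out, the last holds). The fingers move at their own pace and stop on an object; "force" is the grip in N (left out, the last holds). Time passes only in rows, so rows that repeat a pose let the fingers close. It gives the time, the measured TCP pose, the force and the opening at its end, in the units of the state.
- arm.get_obs(): the state, without advancing time (a new reading comes with each control period).
- eyes.get_image(name): name is "side" or "top"; returns a dict with "img" (420x560x3 uint8, blue, green, red), "range_z" (420x560 float32, m along the optical axis (not along the pixel's ray), 0 where there is no reading), "fx", "fy", "cx", "cy" (pixels), "R" (3x3) and "t" (3): a world point X has camera coordinates R X + t. Camera axes: x right, y down, z forward; pixel columns grow to the right and rows downward; lengths in m; the calibration is good to about 2 mm. A picture is of the moment at which its call begins.
- workorder.close_job(): hands the job in, once; it reports no verdict.
Trained networks look in the newest picture that a camera, given by its name, has taken for a name from the list of things; names that differ only in an ending like _2 or _b are one class to them, and where a whole thing is asked for, a point or a joint stands for the part that bears it (a point fixed in the world has none). Each returns a list of dicts, best first, with "score" (0 to 1); they miss things now and then, are a little off and sometimes report something else, mostly with a low value. They report only what shows in the picture. A call takes as long as a camera call.
- eyes.outline_of(camera, thing): "pixels" (420x560 bool, what is visible of it) and "box" ([left, top, width, height] in pixels, round what is visible of it).
- eyes.mark_of(camera, thing): "at" ([row, column] in pixels: a listed point, or the origin of a listed thing).
The state is a dict: "t": time; "qpos": joint angles; "qvel": joint speeds; "joint_torque": joint torques, N m; "eef_pos": TCP position; "eef_rot": TCP orientation; "contact_force": force on the tool from outside, world axes, zero at the start; "torque": the same for the moment, N m; "finger_gap": finger opening in m.
Only numpy, scipy, OpenCV 4.12 (cv2) and the standard library are available. Lean on these libraries where they do the work, as an engineer would, in place of code of your own. Each camera call takes 0.05 s, during which the arm holds its last target.

## Task

Before the pipe threader is used, prove its stop button on the bench station: with the fingertips press the three-lobed mushroom button down until it latches in, without hitting it hard, then push one of its lobes round clockwise (seen from above) until the latch lets go and the button springs back out, and leave it out and free. Only press and push, never pinch the button, and do not press the small shrouded start button or shift the things standing about.

Things in the scene. Friction and masses are not known exactly. Their poses are not given: they have to be found in the camera images.
- station: Grey-green steel stop station, fixed to the bench: box 114 mm (its x) by 184 mm (its y), flat top 65 mm above the bench. Origin: centre of its underside; z up. Mushroom stop button on top at x = 0, y = +42 mm; small start button at x = 0, y = -50 mm. 3 mm thick feet reach 119 mm from the middle at both y ends; at +x a conduit bends down into the bench, to x = 117 mm, 47 mm high.
- stop_stem (a joint): How far the mushroom stop button is pushed in, m: 0 = out, straight down positive, end stop 0.0085. Return spring: 3 N when out, 8 N fully in, about 1 N more where it passes the catch. The catch drops in at about 0.0065 and then holds the button in at about that depth; only twisting lets it go.
- stop_head (a joint): How far the stop button's head is turned clockwise seen from above, rad: 0 at rest, end stop 0.9; it does not turn the other way. A light spring (0.02 N m at rest, 0.065 at the end) turns it back to 0 when left alone. With the button latched in, turning to about 0.45 to 0.6 frees the catch and the button springs up.
- stop_crown (a point): Top centre of the stop button, on its vertical axis; moves and turns with the head; its axes at rest are the station's. Out, it is 102.5 mm above the bench. The head is dark brown: a domed hub 44 mm across, 22 mm high, with three round lobes. Its underside clears the box top by 15.5 mm out, 9 mm latched; under the hub sits a steel collar 42 mm across, 6 mm high.
- stop_lobe (a point): Middle of the lobe that at rest points along the station's +y: 21 mm from the axis, 14 mm below the crown; turns with the head. The three equal lobes, 120 degrees apart, are round, 24 mm across, 14 mm thick with level top, outer ends 33 mm from the axis; chevrons on them point clockwise. The hollows between lobes are open above and outside and take two closed fingers.
- start_button (a joint): How far the small start button is pushed in, m: 0 = out, 0.006 fully in. Spring return, 1 to 4 N. Not to be pressed.
- start_top (a point): Centre of the top of the start button: flat dark brown disc 28 mm across, 76 mm above the bench, inside a steel shroud 40 mm across and 78 mm high.
- wooden_ring: Loose turned wooden ring, 68 mm outside, 44 mm bore, 52 mm high, carrying the funnel. Origin: centre of its underside. Not to be moved.
- funnel: Loose tin funnel, 95 mm across the mouth, 75 mm high, hanging spout down in the wooden ring; its rim is about 83 mm above the bench. Origin: centre of the spout's end. Not to be moved.
- street_tee: Loose iron street tee lying flat, 81 mm by 54 mm, 37 mm high. Origin: on the bench under the crossing. Not to be moved.
- basin_stopper: Loose white ceramic basin stopper, 47 mm across, 45 mm high. Origin: centre of its underside. Not to be moved.

How it is judged:
On the way, in this order (a step that is already met when the one before it is completed fails the run):
1. the stop button is pressed straight in until it latches, not yet turned (value of joint stop_stem above 0.0055 m and value of joint stop_head below 0.3 rad), for 0.2 s.
2. the head is turned clockwise past the release point of the latch (value of joint stop_head above 0.45 rad), for 0.05 s.
At the end, for the whole second after the job is handed in: The stop button stands fully out again (within 1 mm) and has turned back to rest (within 0.12 rad), the start button is out (within 1 mm), and the ring, funnel, tee and stopper are within 12 mm of where they stood (value of joint each of stop_stem, start_button below 0.001 m and value of joint stop_head below 0.12 rad and distance of each of wooden_ring, funnel, street_tee, basin_stopper from where it was at the start of the episode below 0.012 m); the robot touches nothing.
It fails at once if the start button is pressed (more than 2 mm) (value of joint start_button above 0.002 m).
It fails at once if the stop button is pinched or hit hard (force of the fingers on the station above 38 N) (contact force between the fingers and station above 38 N).
It fails at once if a thing standing about is shifted or lifted (more than 12 mm) (distance of any of wooden_ring, funnel, street_tee, basin_stopper from where it was at the start of the episode above 0.012 m).
It also fails if it takes over 45 s, if anything falls off the work surface, if the arm or the gripper's body presses on something with over 40 N, if the wrist force passes 120 N, or if a joint passes its speed limit or range.

## Working session

There is one attempt and no reset: what is moved stays moved. The work goes in short steps, Python scripts to look and compute and a tool call to move; the robot and the scene stay as the last step left them, time stands still between calls to the robot, and variables do not carry over. Pictures are saved under pics/ and viewed, and the job is handed in when it is done.

Besides the shell and the picture viewer there is one more tool, called after "Call:" as name(argument=value, ...), one argument or row to a line, values as JSON. drive_tool: Moves the arm, as the interface text tells. Its arguments: {"type":"object","properties":{"moves":{"type":"array"},"jaw":{"type":"number"},"force":{"type":"number"}},"required":["moves"]}

```bash
mkdir -p pics
cat > h.py <<'E'
import numpy as np, cv2
from station import arm, eyes, workorder
def world(im,r,c,z=None):
    if z is None:
        d=im["range_z"][int(round(r)),int(round(c))]
        p=np.array([(c-im["cx"])/im["fx"]*d,(r-im["cy"])/im["fy"]*d,d])
        return im["R"].T@(p-im["t"])
    ray=im["R"].T@np.array([(c-im["cx"])/im["fx"],(r-im["cy"])/im["fy"],1.])
    o=-im["R"].T@im["t"]
    return o+ray*(z-o[2])/ray[2]
E
python3 - <<'E'
from h import *
np.set_printoptions(precision=4,suppress=True)
o=arm.get_obs()
print(o["t"],o["eef_pos"],o["eef_rot"],o["finger_gap"],arm.grasp_offset)
for n in ["top","side"]:
    im=eyes.get_image(n); cv2.imwrite(f"pics/{n}0.png",im["img"])
    print(n,-im["R"].T@im["t"])
    for th,z in [("stop_crown",.1025),("stop_lobe",.0885),("start_top",.076),("station",0),("funnel",None),("wooden_ring",None),("street_tee",None),("basin_stopper",None)]:
        for m in eyes.mark_of(n,th)[:3]:
            r,c=m["at"]; 
            print(th,round(m["score"],2),np.round([r,c],1),world(im,r,c),world(im,r,c,z) if z is not None else "")
E
```

```text
0.0 [ 0.2494 -0.5722  0.23  ] [[ 0.9168  0.3993 -0.0007]
 [ 0.3993 -0.9168  0.0023]
 [ 0.0002 -0.0024 -1.    ]] 0.08551761460913314 0.0187
top [0.546  0.0659 1.0263]
stop_crown 0.98 [233.2 330.8] [ 0.5563 -0.0336  0.0997] [ 0.5563 -0.0333  0.1025]
stop_lobe 0.68 [231.4 324.4] [ 0.5601 -0.0203  0.0955] [ 0.5602 -0.021   0.0885]
start_top 0.66 [238.1 375.4] [ 0.5471 -0.1339  0.0735] [ 0.5471 -0.1334  0.076 ]
station 0.66 [237.4 348. ] [ 0.5479 -0.0754  0.0644] [ 0.548  -0.0848  0.    ]
funnel 0.95 [200.4 271.7] [ 0.6335  0.0962 -0.    ] 
funnel 0.54 [235.8 345.9] [ 0.5514 -0.071   0.0627] 
wooden_ring 0.59 [239.  347.9] [ 0.5444 -0.075   0.0653] 
street_tee 0.74 [227.7 443.5] [ 0.5726 -0.2981  0.0317] 
basin_stopper 0.81 [166.6 376.3] [ 0.7129 -0.1466  0.0255] 
basin_stopper 0.6 [238.2 374.5] [ 0.5468 -0.1316  0.0753] 
side [ 0.4438 -0.6333  0.7245]
stop_crown 0.86 [248.4 267.1] [ 0.5637 -0.0383  0.1044] [ 0.5641 -0.0365  0.1025]
stop_lobe 0.91 [253.  265.3] [ 0.5578 -0.0493  0.1046] [ 0.5608 -0.0342  0.0885]
start_top 0.67 [298.6 273.1] [ 0.5524 -0.1348  0.0777] [ 0.5527 -0.1336  0.076 ]
station 0.79 [301.8 270.5] [ 0.5462 -0.1415  0.0789] [ 0.5588 -0.0814  0.    ]
funnel 0.61 [230.3 285. ] [0.6251 0.0657 0.0416] 
wooden_ring 0.79 [233.6 289.6] [0.6346 0.0623 0.0328] 
street_tee 0.63 [414.8 314.7] [ 0.5708 -0.3295  0.035 ] 
street_tee 0.3 [302.  270.2] [ 0.5457 -0.1416  0.0786] 
basin_stopper 0.87 [318.3 361.1] [ 0.7064 -0.1762  0.0254]
```

Run:
```python
import cv2
a=cv2.imread("pics/top0.png")[150:300,230:480]; cv2.imwrite("pics/top0c.png",cv2.resize(a,None,fx=3.2,fy=3.2,interpolation=2))
a=cv2.imread("pics/side0.png")[190:340,170:420]; cv2.imwrite("pics/side0c.png",cv2.resize(a,None,fx=3.2,fy=3.2,interpolation=2))
```

```text
(no output)
```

View pics/top0c.png

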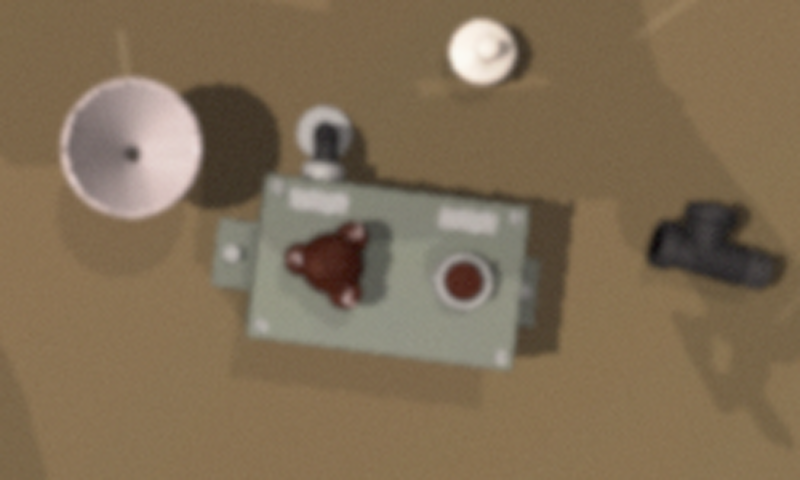

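View pics/side0c.png

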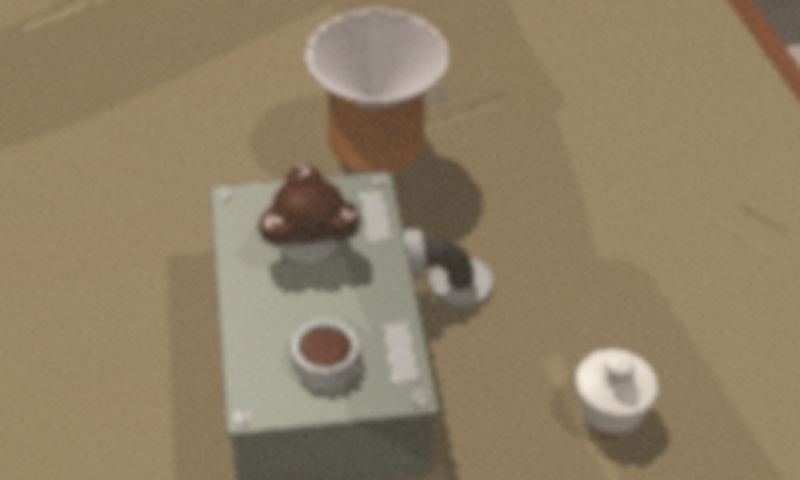

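View pics/top0.png

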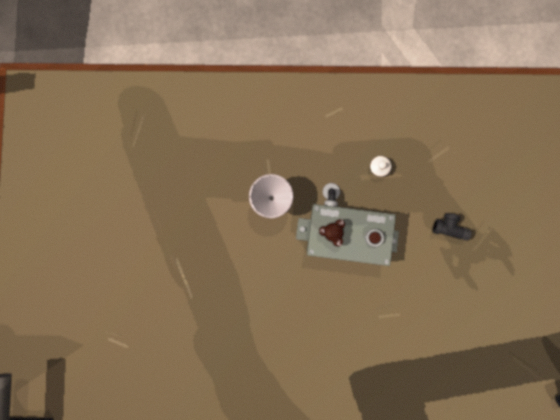

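```bash
cat > m.py <<'E'
from h import *
np.set_printoptions(precision=4,suppress=True)
for n in ["top","side"]:
    im=eyes.get_image(n)
    H,W=im["range_z"].shape
    rr,cc=np.mgrid[:H,:W]; d=im["range_z"]
    P=np.stack([(cc-im["cx"])/im["fx"]*d,(rr-im["cy"])/im["fy"]*d,d],-1)
    P=(P-im["t"])@im["R"]
    near=(abs(P[...,0]-.55)<.13)&(abs(P[...,1]+.08)<.16)&(d>0)
    top=near&(P[...,2]>.057)&(P[...,2]<.115)
    q=P[top][:,:2]
    (c,s,a)=cv2.minAreaRect((q*1000).astype(np.float32)); print(n,"box",c,s,a,"topz",np.median(P[near&(P[...,2]>.057)&(P[...,2]<.072)][:,2]))
    o=eyes.outline_of(n,"stop_crown")
    if o:
        m=o[0]["pixels"]; print("head",o[0]["score"],m.sum(),o[0]["box"],"zmax",np.percentile(P[m&near][:,2],[50,95,99]))
        h=P[m&near&(P[...,2]>.075)]; (cx,r)=cv2.minEnclosingCircle((h[:,:2]*1000).astype(np.float32)); print("circle",cx,r,"mean",h.mean(0))
        t=h[h[:,2]>.0965]; print("dome mean",t.mean(0),len(t))
    o=eyes.outline_of(n,"funnel")
    if o:
        f=P[o[0]["pixels"]&(P[...,2]>.07)]; print("funnel rim",cv2.minEnclosingCircle((f[:,:2]*1000).astype(np.float32)),f[:,2].max())
    # plain shapes by the box-top colour edges
E
python3 m.py
```

```text
top box (567.4866943359375, -38.87213134765625) (290.812255859375, 144.2406463623047) 72.3177719116211 topz 0.06475156143517204
head 0.95 426 [319.3, 219.8, 24.7, 29.5] zmax [0.0983 0.1034 0.1047]
circle (558.6699829101562, -40.722103118896484) 30.175695419311523 mean [ 0.5587 -0.0395  0.0983]
dome mean [ 0.5586 -0.0402  0.1001] 283
funnel rim ((612.4834594726562, 90.76809692382812), 71.02393341064453) 1.026258956735531
side box (569.7666015625, -39.96180725097656) (290.4344482421875, 144.047119140625) 72.6581802368164 topz 0.06647681895147603
head 0.87 546 [253.2, 238.6, 31.2, 27.1] zmax [0.0979 0.1041 0.105 ]
circle (561.1404418945312, -42.540016174316406) 32.51615524291992 mean [ 0.5599 -0.0486  0.0978]
dome mean [ 0.5607 -0.0445  0.1008] 343
funnel rim ((548.4306640625, -246.56597900390625), 400.6695861816406) 0.7244699915464674
```

```bash
cat > fit.py <<'E'
from h import *
from scipy.optimize import least_squares
np.set_printoptions(precision=4,suppress=True)
for n in ["top","side"]:
    im=eyes.get_image(n)
    d=im["range_z"]; H,W=d.shape
    rr,cc=np.mgrid[:H,:W]
    P=np.stack([(cc-im["cx"])/im["fx"]*d,(rr-im["cy"])/im["fy"]*d,d],-1)
    P=(P-im["t"])@im["R"]
    reg=(P[...,0]>.47)&(P[...,0]<.64)&(P[...,1]>-.2)&(P[...,1]<.03)&(d>0)
    top=(reg&(P[...,2]>.055)&(P[...,2]<.12)).astype(np.uint8)
    top=cv2.morphologyEx(top,cv2.MORPH_OPEN,np.ones((7,7)))
    # outline rays on z=.065
    if n=="top":
        cn=max(cv2.findContours(top,0,1)[0],key=cv2.contourArea)
        q=np.array([world(im,r,c,.065)[:2] for c,r in cn[:,0]])*1000
        c,s,a=cv2.minAreaRect(q.astype(np.float32)); print(n,"rect",c,s,a)
    q=P[top>0][:,:2]*1000
    c,s,a=cv2.minAreaRect(q.astype(np.float32)); print(n,"rect depth",c,s,a)
    head=reg&(P[...,2]>.074)
    k=cv2.connectedComponentsWithStats(head.astype(np.uint8))
    for i in range(1,k[0]):
        if k[2][i,4]>30:
            h=P[k[1]==i]; print(" blob",k[2][i],cv2.minEnclosingCircle((h[:,:2]*1000).astype(np.float32)),h.mean(0))
            cv2.imwrite(f"pics/blob_{n}_{i}.png",cv2.resize((k[1]==i).astype(np.uint8)[200:300,250:400]*255,None,fx=4,fy=4,interpolation=0))
    b=im["img"].astype(int); red=(b[...,2]>1.5*b[...,1])&reg
    k=cv2.connectedComponentsWithStats(red.astype(np.uint8))
    for i in range(1,k[0]):
        if k[2][i,4]>30: print(" red",k[2][i],k[3][i],world(im,k[3][i][1],k[3][i][0],.095),world(im,k[3][i][1],k[3][i][0],.076))
E
python3 fit.py
```

```text
top rect (553.5578002929688, -82.21883392333984) (183.50033569335938, 113.63721466064453) 83.2201919555664
top rect depth (553.6441040039062, -82.70207977294922) (184.18292236328125, 113.98329162597656) 83.21401977539062
 blob [319 219  27  28 468] ((558.189697265625, -40.23823928833008), 32.016075134277344) [ 0.5583 -0.0398  0.0979]
 blob [367 230  17  17 193] ((548.0146484375, -131.80747985839844), 18.74224281311035) [ 0.5476 -0.1316  0.0767]
 red [321 221  23  24 303] [333.7294 231.7624] [ 0.5595 -0.0403  0.095 ] [ 0.5598 -0.0425  0.076 ]
 red [370 233  10  10  80] [374.45 237.35] [ 0.5486 -0.1274  0.095 ] [ 0.5487 -0.1313  0.076 ]
side rect depth (556.3490600585938, -83.34977722167969) (186.0093231201172, 114.14442443847656) 83.08699035644531
 blob [251 241  32  26 553] ((561.0806884765625, -41.66098403930664), 32.651668548583984) [ 0.5599 -0.0486  0.0976]
 blob [262 290  21  18 297] ((549.69921875, -133.40530395507812), 19.073490142822266) [ 0.5503 -0.1339  0.0777]
```

Call:
drive_tool(
  moves=[
    [[0.035,-0.026,0],-7.5],
    [[0.07,-0.052,0],-15],
    [[0.105,-0.078,0],-22.5],
    [[0.14,-0.104,0],-30],
    [[0.175,-0.13,0],-37.5],
    [[0.21,-0.156,0],-45],
    [[0.245,-0.182,0],-52.5],
    [[0.28,-0.208,0],-59.7],
  ],
  jaw=-1,
  force=20,
)

```text
t: 2.1
eef_pos: [0.4239, -0.269, 0.2316]
eef_rot: [[0.113, 0.994, 0.001], [0.994, -0.113, -0.001], [-0.0, 0.001, -1.0]]
contact_force: [1.0, 0.2, -0.1]
finger_gap: 0.0003
```

```bash
cat > s.py <<'E'
import sys
from h import *
np.set_printoptions(precision=4,suppress=True)
o=arm.get_obs(); R=o["eef_rot"]
print(o["t"],o["eef_pos"],"xang",np.degrees(np.arctan2(R[1,0],R[0,0])),"tilt",R[:,2],"gap",o["finger_gap"],"F",o["contact_force"],"M",o["torque"],o["qpos"])
if len(sys.argv)>3:
    print("shift",R.T@(np.array(list(map(float,sys.argv[1:4])))-o["eef_pos"]))
E
python3 s.py 0.559 -0.041 0.15
```

```text
2.1 [ 0.4239 -0.269   0.2316] xang 83.52359435783795 tilt [ 0.0007 -0.0005 -1.    ] gap 0.00030892041139469345 F [ 0.975   0.1846 -0.0672] M [-0.0419 -0.0759  0.0565] [-0.7053 -0.0495  1.8986  0.0001  1.2916 -0.5922]
shift [0.2418 0.1084 0.0816]
```

Now over the crown, ending at z ≈ 0.125.

Call:
drive_tool(
  moves=[
    [[0.035,0.016,0],0],
    [[0.07,0.032,0],0],
    [[0.105,0.048,0.01],0],
    [[0.14,0.064,0.03],0],
    [[0.175,0.08,0.05],0.3],
    [[0.21,0.095,0.07],0.3],
    [[0.242,0.108,0.09],0.3],
    [[0.242,0.108,0.1],0.3],
  ],
)

```text
t: 2.9
eef_pos: [0.5594, -0.0393, 0.1295]
eef_rot: [[0.119, 0.993, -0.002], [0.993, -0.119, 0.002], [0.002, -0.002, -1.0]]
contact_force: [-0.3, -0.4, 0.2]
finger_gap: -0.0001
```

```bash
python3 s.py 0.559 -0.041 0.1025
python3 - <<'E'
from h import *
for n,(r,c) in {"top":(150,250),"side":(170,180)}.items():
    im=eyes.get_image(n); cv2.imwrite(f"pics/{n}1.png",cv2.resize(im["img"][r:r+150,c:c+200],None,fx=4,fy=4,interpolation=2))
E
```

```text
2.9 [ 0.5594 -0.0393  0.1295] xang 83.1858311821373 tilt [-0.0015  0.0018 -1.    ] gap -5.931484701178573e-05 F [-0.262  -0.4228  0.1743] M [-0.0248  0.0165  0.0344] [-0.1961  0.1925  1.8466  0.0016  1.1043 -0.0779]
shift [-0.0018 -0.0001  0.027 ]
```

View pics/side1.png

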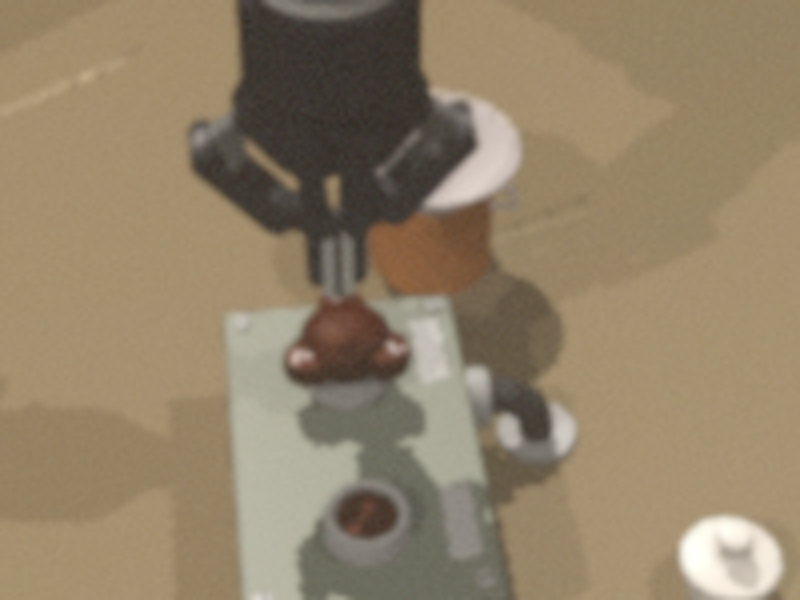

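View pics/top1.png

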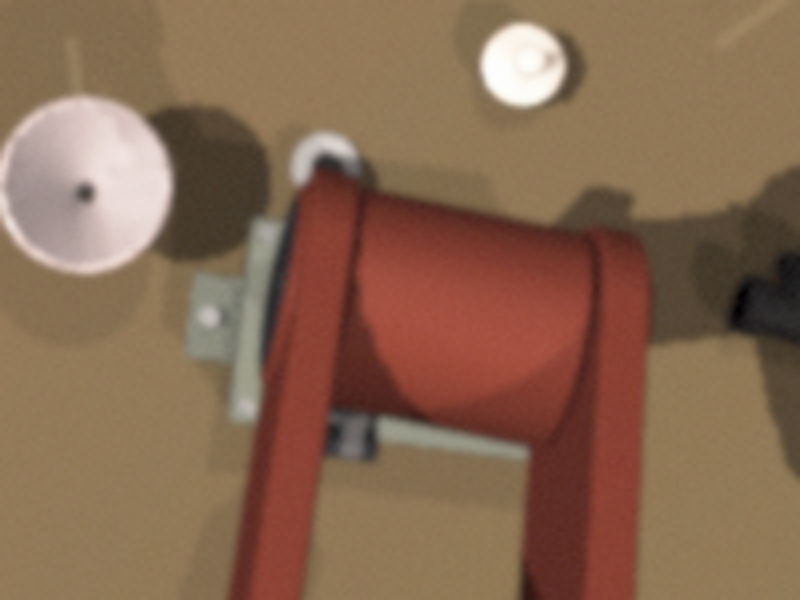

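Call:
drive_tool(
  moves=[
    [[-0.002,0,0.008],0],
    [[-0.002,0,0.016],0],
    [[-0.002,0,0.022],0],
    [[-0.002,0,0.025],0],
    [[-0.002,0,0.027],0],
    [[-0.002,0,0.0285],0],
    [[-0.002,0,0.03],0],
    [[-0.002,0,0.03],0],
  ],
)

```text
t: 3.8
eef_pos: [0.5589, -0.0451, 0.1018]
eef_rot: [[0.123, 0.992, 0.0], [0.992, -0.123, -0.0], [-0.0, 0.0, -1.0]]
contact_force: [-1.0, -0.8, 2.9]
finger_gap: 0.0004
```

```bash
python3 s.py 0.559 -0.041 0.0955
```

```text
3.8 [ 0.5589 -0.0451  0.1018] xang 82.94979340196261 tilt [ 0.0002 -0.0004 -1.    ] gap 0.00039627227394197433 F [-0.9911 -0.8429  2.9357] M [-0.101   0.2347  0.0481] [-0.2054  0.2288  1.8628 -0.0004  1.0497 -0.0821]
shift [ 0.004  -0.0004  0.0063]
```

Call:
drive_tool(
  moves=[
    [[0,0,0.001],0],
    [[0,0,0.002],0],
    [[0,0,0.003],0],
    [[0,0,0.004],0],
    [[0,0,0.005],0],
    [[0,0,0.005],0],
  ],
)

```text
t: 4.4
eef_pos: [0.559, -0.0451, 0.0969]
eef_rot: [[0.123, 0.992, 0.0], [0.992, -0.123, -0.0], [-0.0, 0.0, -1.0]]
contact_force: [-2.6, -0.6, 5.7]
finger_gap: -0.0001
```

```bash
python3 s.py 0.559 -0.041 0.0955
```

```text
4.4 [ 0.559  -0.0451  0.0969] xang 82.9473865479053 tilt [ 0.0004 -0.0005 -1.    ] gap -0.00013432816999395364 F [-2.5529 -0.596   5.7207] M [-0.0913  0.3381 -0.0085] [-0.2054  0.2358  1.8651 -0.0005  1.0402 -0.0821]
shift [ 0.0041 -0.0005  0.0014]
```

Call:
drive_tool(
  moves=[
    [[0,0,0.0005],0],
    [[0,0,0.001],0],
    [[0,0,0.0015],0],
    [[0,0,0.002],0],
    [[0,0,0.002],0],
  ],
)

```text
t: 4.9
eef_pos: [0.559, -0.0451, 0.0952]
eef_rot: [[0.123, 0.992, 0.0], [0.992, -0.123, -0.0], [-0.0, 0.0, -1.0]]
contact_force: [-2.3, -1.4, 6.7]
finger_gap: -0.0001
```

Call:
drive_tool(
  moves=[
    [[0,0,0.0005],0],
    [[0,0,0.001],0],
    [[0,0,0.001],0],
    [[0,0,0.001],0],
  ],
)

```text
t: 5.3
eef_pos: [0.559, -0.0451, 0.0943]
eef_rot: [[0.123, 0.992, 0.0], [0.992, -0.123, -0.0], [-0.0, 0.0, -1.0]]
contact_force: [-2.9, -0.9, 7.4]
finger_gap: 0.0
```

Call:
drive_tool(
  moves=[
    [[0,0,-0.001],0],
    [[0,0,-0.003],0],
    [[0,0,-0.006],0],
    [[0,0,-0.015],0],
    [[0,0,-0.03],0],
    [[0,0,-0.04],0],
    [[0,0,-0.04],0],
  ],
)

```text
t: 6.0
eef_pos: [0.5609, -0.0453, 0.1363]
eef_rot: [[0.123, 0.992, 0.005], [0.992, -0.123, -0.001], [-0.0, 0.006, -1.0]]
contact_force: [-0.7, -0.5, -0.1]
finger_gap: 0.0001
```

```bash
python3 s.py 0.559 -0.041 0.0955
python3 - <<'E'
from h import *
im=eyes.get_image("side"); r,c=170,180; cv2.imwrite("pics/side2.png",cv2.resize(im["img"][r:r+150,c:c+200],None,fx=4,fy=4,interpolation=2))
o=eyes.outline_of("side","stop_crown")[0]; print(o["score"],o["box"])
m=o["pixels"]; d=im["range_z"]; rr,cc=np.nonzero(m&(d>0))
P=np.array([world(im,a,b) for a,b in zip(rr,cc)]); 
P=P[(abs(P[:,0]-.559)<.04)&(abs(P[:,1]+.042)<.04)&(P[:,2]<.12)]
print(np.percentile(P[:,2],[50,90,95,99]))
E
```

```text
6.0 [ 0.5609 -0.0453  0.1363] xang 82.93614215476637 tilt [ 0.0055 -0.001  -1.    ] gap 0.0001425137625436786 F [-0.702  -0.4828 -0.0975] M [ 0.0327 -0.0371  0.0046] [-0.2053  0.1833  1.843   0.0001  1.1097 -0.082 ]
shift [ 0.004  -0.0026  0.0408]
0.64 [253.0, 241.0, 33.4, 25.6]
[0.09276516 0.0980381  0.09863916 0.09999888]
```

View pics/side2.png

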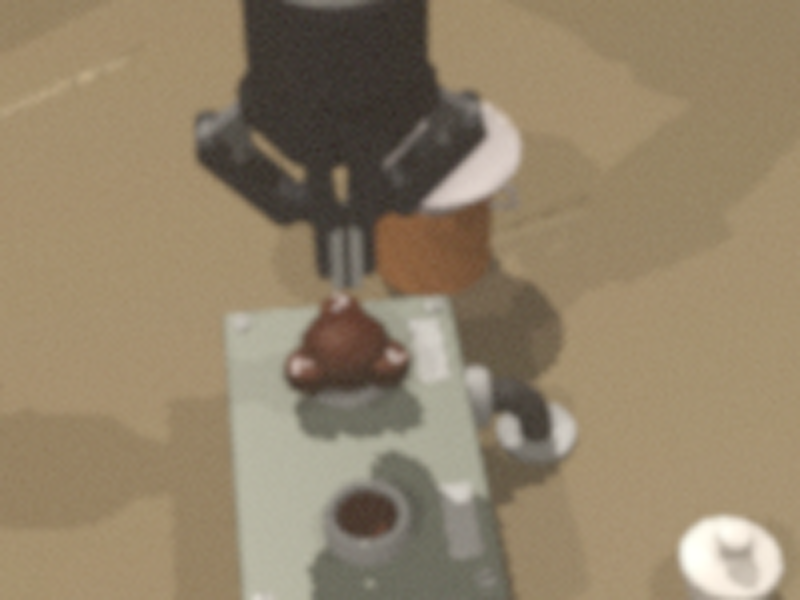

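Call:
drive_tool(
  moves=[
    [[0.02,-0.02,0],0],
    [[0.0385,-0.04,0],0],
    [[0.0385,-0.04,0.015],0],
    [[0.0385,-0.04,0.03],0],
    [[0.0385,-0.04,0.045],0],
    [[0.0385,-0.04,0.054],0],
    [[0.0385,-0.04,0.054],0],
    [[0.0385,-0.04,0.054],0],
  ],
)

```text
t: 6.9
eef_pos: [0.5239, -0.0021, 0.0788]
eef_rot: [[0.124, 0.992, -0.001], [0.992, -0.124, 0.0], [-0.0, -0.001, -1.0]]
contact_force: [-0.3, -0.0, 0.3]
finger_gap: -0.0003
```

```bash
python3 s.py 0.5236 -0.002 0.0755
python3 - <<'E'
from h import *
for n,(r,c) in {"top":(150,250),"side":(170,180)}.items():
    im=eyes.get_image(n); cv2.imwrite(f"pics/{n}3.png",cv2.resize(im["img"][r:r+150,c:c+200],None,fx=4,fy=4,interpolation=2))
E
```

```text
6.9 [ 0.5239 -0.0021  0.0788] xang 82.90226229639605 tilt [-0.0008  0.0001 -1.    ] gap -0.00027745526813533665 F [-0.2695 -0.0269  0.2825] M [-0.0428 -0.0217  0.0046] [-0.1381  0.1922  1.9592 -0.      0.991  -0.0142]
shift [ 0.0001 -0.0003  0.0033]
```

View pics/side3.png

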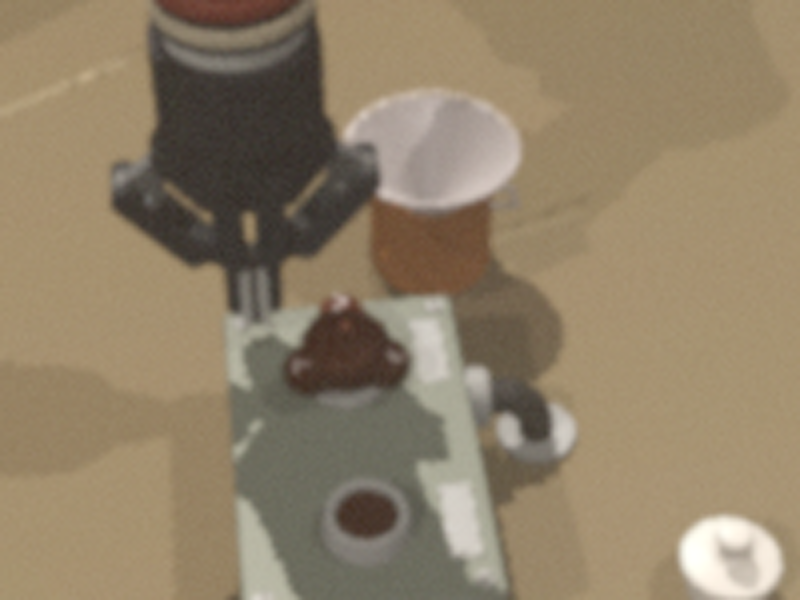

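View pics/top3.png

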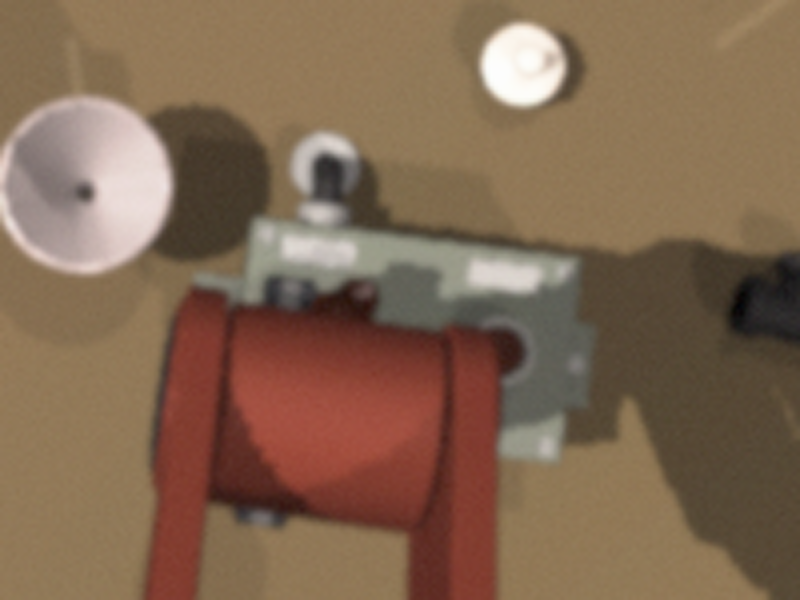

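Call:
drive_tool(
  moves=[
    [[0,0,0.003],0],
    [[0,0.004,0.003],0],
    [[0,0.008,0.003],0],
    [[0,0.011,0.003],0],
    [[0,0.014,0.003],0],
    [[0,0.017,0.003],0],
    [[0,0.019,0.003],0],
    [[0,0.02,0.003],0],
  ],
)

```text
t: 7.8
eef_pos: [0.5432, -0.004, 0.0761]
eef_rot: [[0.123, 0.992, -0.002], [0.992, -0.123, 0.001], [0.0, -0.002, -1.0]]
contact_force: [-2.1, -0.3, 1.3]
finger_gap: -0.0002
```

```bash
python3 s.py 0.5236 -0.002 0.0755
python3 - <<'E'
from h import *
for n,(r,c) in {"side":(170,180)}.items():
    im=eyes.get_image(n); cv2.imwrite(f"pics/{n}4.png",cv2.resize(im["img"][r:r+150,c:c+200],None,fx=4,fy=4,interpolation=2))
E
```

```text
7.8 [ 0.5432 -0.004   0.0761] xang 82.93152801843262 tilt [-0.0015  0.0006 -1.    ] gap -0.00023675492446309477 F [-2.104  -0.2919  1.288 ] M [0.1946 0.2239 0.0069] [-0.1367  0.2341  1.9142  0.0004  0.9948 -0.0136]
shift [-0.0005 -0.0197  0.0006]
```

View pics/side4.png

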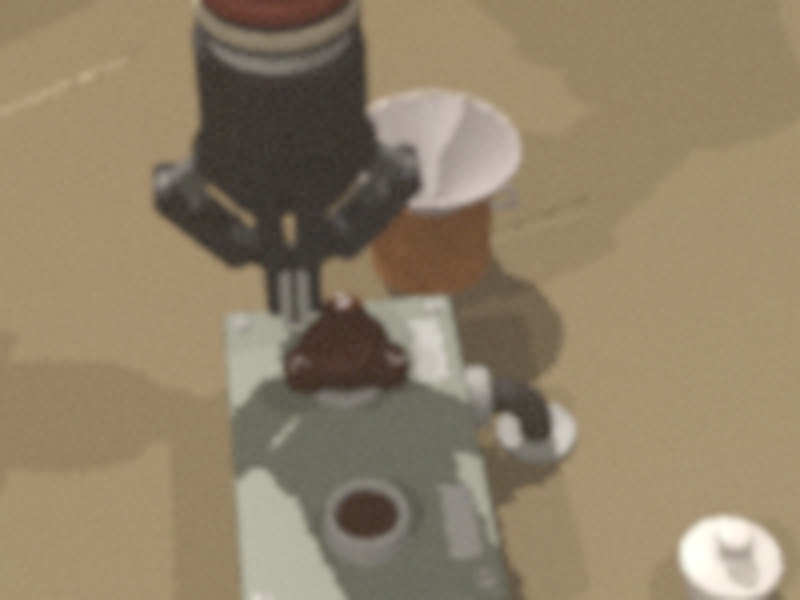

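Call:
drive_tool(
  moves=[
    [[0,0.0015,0],0],
    [[0,0.003,0],0],
    [[0,0.0045,0],0],
    [[0,0.006,0],0],
    [[0,0.0075,0],0],
    [[0,0.009,0],0],
    [[0,0.009,0],0],
  ],
)

```text
t: 8.55
eef_pos: [0.5533, -0.0047, 0.0763]
eef_rot: [[0.123, 0.992, 0.001], [0.992, -0.123, 0.001], [0.001, 0.001, -1.0]]
contact_force: [-0.1, 5.1, -0.1]
finger_gap: 0.0002
```

```bash
python3 s.py 0.5236 -0.002 0.0755
python3 - <<'E'
from h import *
for n,(r,c) in {"side":(170,180)}.items():
    im=eyes.get_image(n); cv2.imwrite(f"pics/{n}5.png",cv2.resize(im["img"][r:r+150,c:c+200],None,fx=4,fy=4,interpolation=2))
E
```

```text
8.55 [ 0.5533 -0.0047  0.0763] xang 82.92712927942426 tilt [ 0.0014  0.0012 -1.    ] gap 0.00017856333599053478 F [-0.1202  5.1116 -0.142 ] M [0.7443 0.0547 0.054 ] [-0.136   0.2511  1.8923  0.0016  0.997  -0.0135]
shift [-0.001  -0.0298  0.0008]
```

View pics/side5.png

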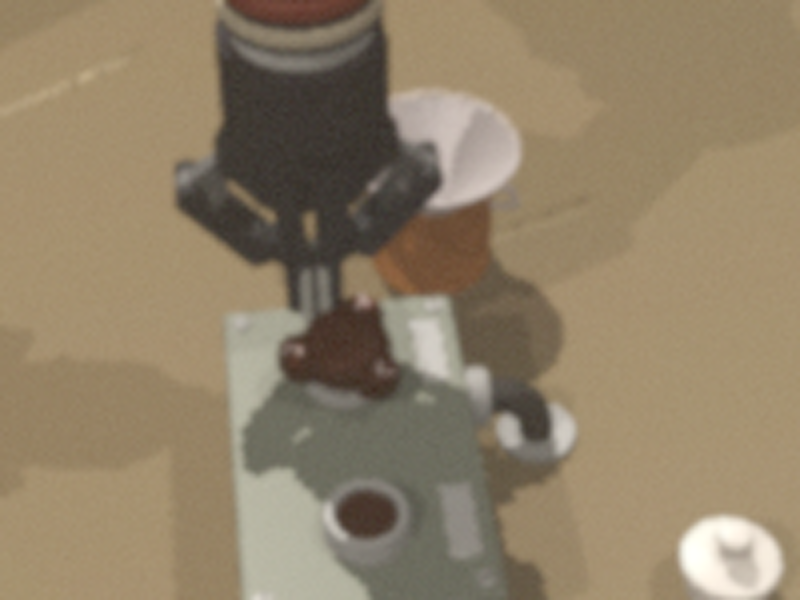

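```bash
cat > hd.py <<'E'
from h import *
im=eyes.get_image("side")
d=im["range_z"];H,W=d.shape
rr,cc=np.mgrid[:H,:W]
P=np.stack([(cc-im["cx"])/im["fx"]*d,(rr-im["cy"])/im["fy"]*d,d],-1); P=(P-im["t"])@im["R"]
m=(np.hypot(P[...,0]-.5605,P[...,1]+.0425)<.010)&(P[...,2]<.115)
print("dome z",np.percentile(P[m][:,2],[25,50,75]),m.sum())
for k in eyes.mark_of("side","stop_lobe")[:2]+eyes.mark_of("side","stop_crown")[:1]: print(k["score"],k["at"],world(im,*k["at"],.0885))
E
python3 hd.py
```

```text
dome z [0.09775398 0.09836172 0.09920008] 66
0.58 [251.7, 268.6] [ 0.56763363 -0.03232518  0.0885    ]
0.77 [249.1, 267.2] [ 0.56654068 -0.02494848  0.0885    ]
```

Call:
drive_tool(
  moves=[
    [[0.0005,0.001,0],0],
    [[0.0005,0.002,0],0],
    [[0.0005,0.003,0],0],
    [[0.0005,0.003,0],0],
  ],
)

```text
t: 9.15
eef_pos: [0.5565, -0.0056, 0.077]
eef_rot: [[0.123, 0.992, 0.002], [0.992, -0.123, -0.001], [-0.001, 0.002, -1.0]]
contact_force: [-1.2, 4.0, 2.4]
finger_gap: -0.0001
```

```bash
python3 s.py 0.5236 -0.002 0.0755; python3 hd.py
```

```text
9.15 [ 0.5565 -0.0056  0.077 ] xang 82.94206305815725 tilt [ 0.0016 -0.0008 -1.    ] gap -8.32135954985277e-05 F [-1.1534  3.9849  2.4172] M [0.5502 0.1269 0.0364] [-0.1359  0.2562  1.8845 -0.0006  0.9992 -0.0124]
shift [-0.0005 -0.0331  0.0014]
dome z [0.10195849 0.10260098 0.10360027] 67
0.8 [248.5, 272.5] [ 0.57678803 -0.02582222  0.0885    ]
0.65 [249.3, 265.5] [ 0.56325504 -0.02468836  0.0885    ]
```

Call:
drive_tool(
  moves=[
    [[0,0.001,0],0],
    [[0,0.002,0],0],
    [[0,0.002,0],0],
    [[0,0.002,0],0],
  ],
)

```text
t: 9.7
eef_pos: [0.5574, -0.0057, 0.0761]
eef_rot: [[0.123, 0.992, -0.0], [0.992, -0.123, -0.0], [-0.0, -0.0, -1.0]]
contact_force: [-0.6, 1.1, 1.8]
finger_gap: 0.0004
```

```bash
python3 hd.py;  python3 - <<'E'
from h import *
for n,(r,c) in {"side":(170,180)}.items():
    im=eyes.get_image(n); cv2.imwrite(f"pics/{n}6.png",cv2.resize(im["img"][r:r+150,c:c+200],None,fx=4,fy=4,interpolation=2))
E
```

```text
dome z [0.10282867 0.10343091 0.10401567] 71
0.67 [249.2, 273.0] [ 0.57729682 -0.02787469  0.0885    ]
0.41 [301.6, 269.7] [ 0.54347186 -0.14804774  0.0885    ]
0.66 [250.2, 267.8] [ 0.56701899 -0.02808373  0.0885    ]
```

View pics/side6.png

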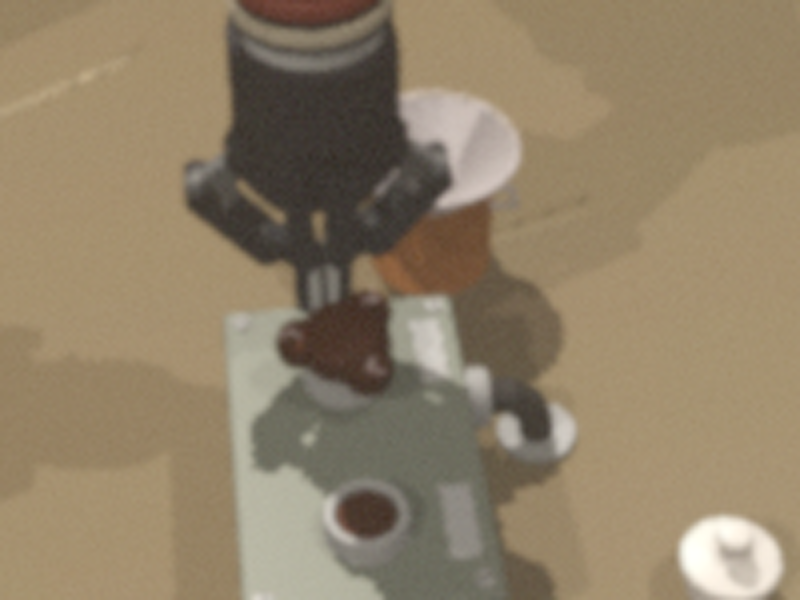

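The head is turned by about 0.6 rad and stands up again, with the collar showing at (330,390). Next I back off the way I came, then lift clear.

Call:
drive_tool(
  moves=[
    [[0.001,-0.003,0],0],
    [[0.002,-0.008,0],0],
    [[0.003,-0.015,0],0],
    [[0.003,-0.025,0],0],
    [[0.003,-0.035,0],0],
    [[0.003,-0.04,-0.03],0],
    [[0.003,-0.04,-0.07],0],
    [[0.003,-0.04,-0.11],0],
  ],
)

```text
t: 10.7
eef_pos: [0.5166, 0.0026, 0.1867]
eef_rot: [[0.123, 0.992, -0.002], [0.992, -0.123, 0.0], [-0.0, -0.002, -1.0]]
contact_force: [1.4, -0.0, -0.1]
finger_gap: 0.0002
```

Call:
drive_tool(
  moves=[
    [[0,-0.04,-0.02],0],
    [[0,-0.08,-0.04],0],
    [[0,-0.12,-0.05],0],
    [[0,-0.12,-0.05],0],
    [[0,-0.12,-0.05],0],
  ],
)

```text
t: 11.2
eef_pos: [0.3988, 0.0172, 0.2367]
eef_rot: [[0.123, 0.992, 0.003], [0.992, -0.123, -0.001], [-0.0, 0.003, -1.0]]
contact_force: [1.1, 0.2, -0.8]
finger_gap: -0.0001
```

```bash
python3 s.py; python3 hd.py; python3 fit.py
python3 - <<'E'
from h import *
for n,(r,c) in {"side":(170,180),"top":(150,250)}.items():
    im=eyes.get_image(n); cv2.imwrite(f"pics/{n}7.png",cv2.resize(im["img"][r:r+150,c:c+200],None,fx=4,fy=4,interpolation=2))
    for th in ["funnel","street_tee","basin_stopper","wooden_ring"]:
        for k in eyes.mark_of(n,th)[:1]: print(n,th,k)
E
```

```text
11.2 [0.3988 0.0172 0.2367] xang 82.94157975847432 tilt [ 0.003  -0.0005 -1.    ] gap -8.46576603453572e-05 F [ 1.0572  0.2375 -0.7915] M [-0.0441 -0.0165 -0.0385] [-0.133  -0.3064  2.1065 -0.0001  1.3385 -0.0097]
dome z [0.10270499 0.10365331 0.10453897] 74
0.75 [248.1, 264.4] [ 0.56188869 -0.02104527  0.0885    ]
0.59 [248.5, 265.0] [ 0.56278083 -0.02236933  0.0885    ]
top rect (553.5352172851562, -82.21712493896484) (183.4569549560547, 113.6723861694336) 83.18002319335938
top rect depth (553.4804077148438, -82.833984375) (184.35777282714844, 114.0365982055664) 83.21493530273438
 blob [319 219  27  28 465] ((558.2713623046875, -40.39979553222656), 31.9908504486084) [ 0.5582 -0.0397  0.0979]
 blob [367 230  17  17 189] ((547.3240966796875, -131.5335235595703), 18.829936981201172) [ 0.5475 -0.1313  0.0766]
 red [321 221  23  24 303] [333.6832 231.8581] [ 0.5593 -0.0402  0.095 ] [ 0.5596 -0.0424  0.076 ]
 red [370 233  10  10  80] [374.4875 237.425 ] [ 0.5485 -0.1274  0.095 ] [ 0.5485 -0.1314  0.076 ]
side rect depth (556.4569702148438, -83.03626251220703) (186.38983154296875, 114.19446563720703) 83.16439056396484
 blob [251 241  32  27 551] ((561.36669921875, -41.84743118286133), 32.51460647583008) [ 0.5599 -0.0486  0.0976]
 blob [262 290  21  18 302] ((549.9492797851562, -133.07594299316406), 19.286508560180664) [ 0.5504 -0.1338  0.0778]
side funnel {'at': [232.6, 285.5], 'score': 0.89}
side street_tee {'at': [414.8, 312.7], 'score': 0.77}
side basin_stopper {'at': [318.6, 358.1], 'score': 0.65}
side wooden_ring {'at': [232.6, 289.1], 'score': 0.7}
top funnel {'at': [200.8, 271.4], 'score': 0.79}
top street_tee {'at': [226.3, 443.7], 'score': 0.61}
top basin_stopper {'at': [166.8, 375.2], 'score': 0.82}
top wooden_ring {'at': [231.2, 324.8], 'score': 0.23}
```

View pics/side7.png

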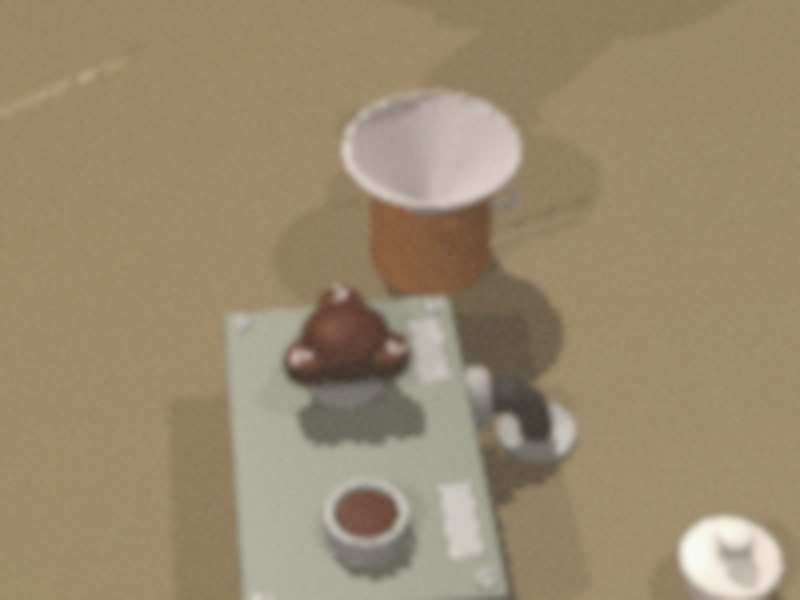

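View pics/top7.png

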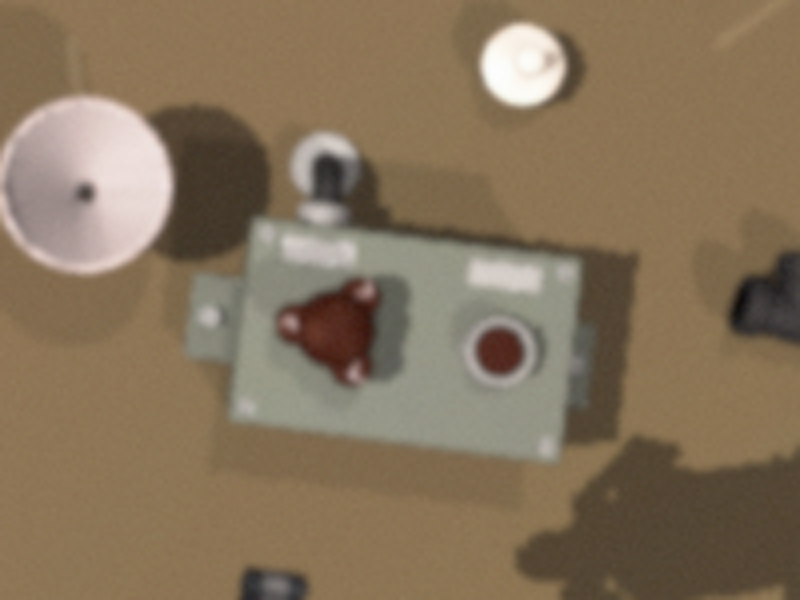

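The head is back at its starting pose: blob centre and height match the first measurements, and its lobes point as before. The other things have not moved.

```bash
python3 -c "
from station import workorder; print(workorder.close_job())"
```

```text
the job is handed in; nothing more can be done
None
```

The stop button proved good: it latched in, let go when turned clockwise, and sprang back out. The job is handed in; no verdict was reported.

- **Press:** I pressed the mushroom button straight down with the closed fingers, peaking at about 8 N on the wrist reading at the end of each move. It latched: after the fingers lifted off, the head stayed about 5–6 mm lower.
- **Release:** I pushed the +y lobe clockwise with the closed fingers, at no more than about 5 N. The latch let go when the head had turned roughly 0.5–0.6 rad, an angle judged from the pictures. I then backed off and lifted clear.
- **Button at the end:** The head's height (mean 97.9 mm from above, 97.6 mm from the side) and centre match the starting measurements, within 0.2 mm. Its lobes point as they did at rest.
- **Other things at the end:** The start button's height reads as before, and the funnel, tee and stopper stand where they were. The wrist force showed only about 1 N of noise with the arm clear.
- **Weak checks:** The network gave a false, low-score (0.23) mark for the wooden ring in the top view, where the funnel hides it. The side view shows the ring unmoved. The side camera sits about 2–3 mm off the top camera.

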